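Feel for the heavy side of a sieve-shaker drum and hold it down

ROBOT

A 6-joint arm with a two-finger parallel gripper is mounted at the origin on a cart in front of the work surface, level with it; the furniture and walls round the work are solid. World frame = base frame: x ahead of the robot, y to its left, z up, the work surface at z = 0. Lengths are in m, angles in rad, forces in N, time in s.
With the tool pointing down it reaches from about 0.4 to 0.825 m from the base axis. Payload 7 kg.
Tool frame: the origin (TCP) lies on the mounting face of the last link; the fingertips stand arm.tcp_to_tips ahead of it and the grasp point (between the pads) lies 159 mm ahead of it (arm.tcp_to_tips is the distance from the TCP to the fingertips, in m); z points along the fingers, y is the direction in which the jaws open and shut (so a half turn about z gives the same grasp; the last joint's range is limited). The gripper opens to 88 mm and grips with 3 to 60 N. Pads are 19 mm wide; open, the fingers measure 130 mm over their backs; the gripper's body (78 mm by 193 mm) begins 47 mm behind the grasp point.
Start: joints at [1.616, 0.359, 0.012, 0, -1.224, -0.288], TCP at [0.162, 0.655, 0.405] pointing down, gripper open.
Joint ranges: [-3.07, 3.07], [-1.43, 2.12], [-1.02, 1.25], [-3.03, 1.67], [-3.05, -0], [-3.03, 3.03]. Speed limits (rad/s): [2.39, 2.39, 3.01, 3.14, 3.14, 3.14].

INTERFACE

Orientations are given as [roll, pitch, yaw] about the fixed x, y, z axes, in that order (R = Rz(yaw) Ry(pitch) Rx(roll)).
In Python, from station import arm, cams, job_done, finder gives the robot as it stands.
- The arm moves only by the tool play_rows, never from a script. Its argument "targets" is a list that holds one entry, the list of rows, each a list of 4 numbers: the shift along the tool's x, y, z in m, then the turn about the tool's z in degrees. A call has 1 to 5 rows; each row is the pose to reach, as a shift and turn from the pose commanded when the call began, along the tool's axes at that moment; what a row does not reach only later rows make up. A row lasts 1/8 s, in which the tool goes at most 62.5 mm and 10.7 degrees, less where a joint would pass 70% of its speed; a pose out of reach is approached as far as the arm can. A call with a gripper value outside its range is refused whole. "grip" is the closure in counts, from 0 (fully open) to 255 (shut), set as the call begins (left out, the last holds). The fingers move at their own pace and stop on an object; "newtons" is the grip in N (left out, the last holds). Time passes only in rows, so rows that repeat a pose let the fingers close. It gives the time, the measured TCP pose, the force and the opening at its end, in the units of the state.
- arm.get_state(): the state, without advancing time (a new reading comes with each control period).
- cams.grab_frame(name): name is "side" or "top" or "wrist"; returns (picture, depth): 480x640x3 uint8, red, green, blue; 480x640 float32, m along the optical axis (not along the pixel's ray), 0 where there is no reading.
- cams.camera_params(name): a dict with "intrinsics" (3x3 intrinsics, pixels), "D" ([k1, k2, p1, p2, k3] as OpenCV has them; the pictures are not rectified), "position" and "attitude" of the camera in the world. Camera axes: x right, y down, z forward; pixel columns grow to the right and rows downward; lengths in m; the calibration is good to about 2 mm. A picture is of the moment at which its call begins: read the wrist's pose just before it. camera_params takes no time and is no camera call; for the wrist camera it gives the pose at the moment of the call.
- job_done(): hands the job in, once; it reports no verdict.
Trained networks look in the newest picture that a camera, given by its name, has taken for a name from the list of things; names that differ only in an ending like _2 or _b are one class to them, and where a whole thing is asked for, a point or a joint stands for the part that bears it (a point fixed in the world has none). Each returns a list of dicts, best first, with "score" (0 to 1); they miss things now and then, are a little off and sometimes report something else, mostly with a low value. They report only what shows in the picture. A call takes as long as a camera call.
- finder.find_in(camera, query): "xyz" ([x, y, z] in m, in world coordinates, good to about 4 mm: the middle of the surface that is visible of it).
- finder.masks_of(camera, query): "mask" (480x640 bool, what is visible of it).
The state is a dict: "t": time; "q": joint angles; "qd": joint speeds; "joint_efforts": joint torques, N m; "eef_pos": TCP position; "ee_rot": TCP orientation; "force": force on the tool from outside, world axes, zero at the start; "moment": the same for the moment, N m; "width": finger opening in m.
Only numpy, scipy, OpenCV 4.12 (cv2) and the standard library are available. Lean on these libraries where they do the work, as an engineer would, in place of code of your own. Each camera call takes 0.05 s, during which the arm holds its last target. There are 200 camera calls.

TASK

The closed drum on this sieve-shaker drive hides an off-centre weight, and the bearing seals drag so much that it stays wherever it is left. Turn the drum by hand to feel where it is heavy, bring the heavy side straight down, and finish gripping the drum still in that position so that I can mark its top; leave the screwdriver, marker, test sieve and mug alone.

Things in the scene. Friction and masses are not known exactly. Their poses are not given: they have to be found in the camera images.
- drive: Sieve-shaker drive, fixed on the desk. Origin on the desk top under the drum's middle; z up, +x along the level spindle from the drum back to the motor, y to the left seen from the drum's front. Bed plate x -20..195, y -85..85 mm, 18 mm high. Finned motor with covers at x 52..196 mm, within 50 mm of the spindle axis; terminal box on its -y side out to y = -74 mm.
- drum_center (a point): Middle of the closed steel drum, on the spindle axis, 105 mm above the desk. The drum is a flat disc 140 mm across, 24 mm thick; its faces are plain from 40 mm radius out, so its rim can be pinched from above across the 24 mm anywhere on its upper half. 40 mm of free space behind it, then the motor cover. In front a thin cover disc with six screws and a nut, 12 mm proud, on the axis.
- drum (a joint): Angle of the drum about drive +x, rad: positive turns its top towards drive -y; 0 with the index mark on top; endless. Drag is a steady 0.28 N m. The hidden weight (0.44 to 0.6 kg, 44 mm off the axis) adds a pull of at most 0.19 to 0.26 N m: turning is hardest where the weight rises sideways of the axis, lightest where it sinks; no pull where it is straight down or up.
- index_mark (a point): Black dot, 11 mm, on the drum's front face, 54 mm off the axis; it shows how far the drum has turned. The weight (its middle is heavy_spot in the rules, not measured) is clamped fast inside the drum at an angle to the dot that differs each time; it never starts within 40 degrees of straight down.
- screwdriver: Screwdriver with a yellow handle, 110 mm long, lying on the desk. Origin under its middle. Leave it.
- marker: White marker pen with a red cap, 135 mm long, lying on the desk. Origin under its middle. Leave it.
- sieve: Round open steel test sieve, 105 mm across, 45 mm high, standing on the desk. Origin under its middle. Leave it.
- mug: Orange mug, 81 mm across, 101 mm high, with a handle. Origin under its middle. Leave it.

How it is judged:
By the outcome, as a careful person would: the job done as asked, in the order asked, and still so for the second after the job is handed in, while the arm keeps its last pose, push and grip.
It also fails if it takes over 72 s, if anything falls off the work surface, if the arm or the gripper's body presses on something with over 40 N, if the wrist force passes 120 N, or if a joint passes its speed limit or range.

## Working session

There is one attempt and no reset: what is moved stays moved. The work goes in short steps, Python scripts to look and compute and a tool call to move; the robot and the scene stay as the last step left them, time stands still between calls to the robot, and variables do not carry over. Pictures are saved under pics/ and viewed, about 8 in all and at most 12, crops included, and the job is handed in when it is done.

Besides the shell and the picture viewer there is one more tool, called after ">>>" in YAML: its name, and indented under it one key for each argument. play_rows: Moves the arm, as the interface text tells. Its arguments: {"type":"object","properties":{"targets":{"type":"array","items":{"type":"array","items":{"type":"array","items":{"type":"number"}}}},"grip":{"type":"number"},"newtons":{"type":"number"}},"required":["targets"]}

```bash
mkdir -p pics; ls; python3 - <<'E'
from station import arm,cams,finder
import cv2,numpy as np
print(arm.get_state(), arm.tcp_to_tips)
ims=[]
for c in ("side","top"):
    p,d=cams.grab_frame(c); cv2.imwrite(f"pics/{c}0.png",p[:,:,::-1]); np.save(f"pics/{c}0.npy",d)
    k=cams.camera_params(c); print(c,k)
    for q in ("drive","drum_center","index_mark","drum","screwdriver","marker","sieve","mug"):
        try: print(q,[(np.round(r["xyz"],3).tolist(),round(r["score"],2)) for r in finder.find_in(c,q)[:2]])
        except Exception as e: print(q,e)
E
```

```text
pics
{'t': 0.0, 'q': array([ 1.61613106e+00,  3.59376545e-01,  1.10707042e-02, -3.12926896e-04,
       -1.22412375e+00, -2.88088079e-01]), 'qd': array([ 0.00084447, -0.00025391,  0.0015906 , -0.0010032 ,  0.00044994,
        0.00143264]), 'joint_efforts': array([-1.27568356e-06, -5.82721245e+01,  2.93058693e+01,  6.99716493e+00,
        7.05792612e-03, -1.60461550e-04]), 'eef_pos': array([0.16222298, 0.65501676, 0.40374101]), 'ee_rot': array([ 3.13994311e+00, -1.82033203e-04, -2.42859762e-01]), 'force': array([-0.12580893,  0.35700546, -0.10605963]), 'moment': array([ 0.00222803, -0.00496995, -0.0055927 ]), 'width': 0.08744032588826993} 0.1781
side {'intrinsics': array([[438.72441113,   0.        , 321.63324502],
       [  0.        , 438.72441113, 240.20330261],
       [  0.        ,   0.        ,   1.        ]]), 'D': array([-0.08701656,  0.        ,  0.        ,  0.        ,  0.        ]), 'position': array([ 0.58739667, -0.86421593,  0.8429437 ]), 'attitude': array([-2.2434151 , -0.01069044,  0.02458227])}
drive [([0.568, -0.098, 0.097], 0.68)]
drum_center [([0.483, -0.113, 0.136
[... 390 characters left out ...]
': array([[550.61851262,   0.        , 313.77086765],
       [  0.        , 550.61851262, 235.27875406],
       [  0.        ,   0.        ,   1.        ]]), 'D': array([0.01693775, 0.        , 0.        , 0.        , 0.        ]), 'position': array([0.44348775, 0.02081887, 1.30101849]), 'attitude': array([-3.05970169, -0.01380749, -1.54769343])}
drive [([0.558, -0.053, 0.129], 0.74)]
drum_center [([0.476, -0.067, 0.16], 0.69)]
index_mark [([0.473, -0.071, 0.158], 0.72)]
drum [([0.473, -0.069, 0.16], 0.75), ([0.362, 0.173, 0.015], 0.51)]
screwdriver [([0.363, -0.184, 0.01], 0.53)]
marker [([0.361, 0.173, 0.014], 0.8)]
sieve [([0.485, 0.314, 0.004], 0.64)]
mug [([0.692, -0.298, 0.048], 0.74)]
```

View pics/top0.png

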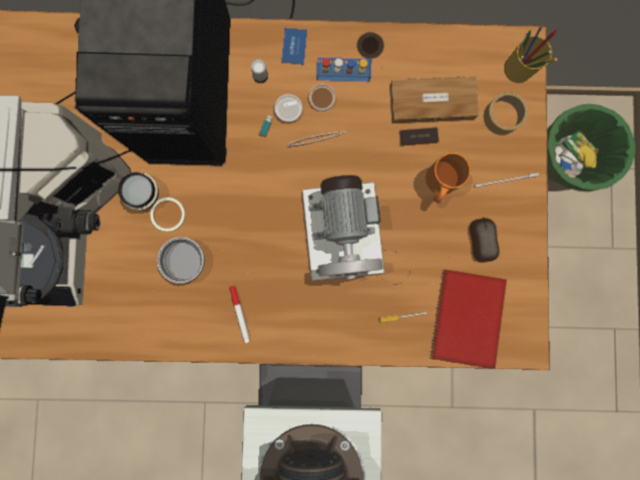

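View pics/side0.png

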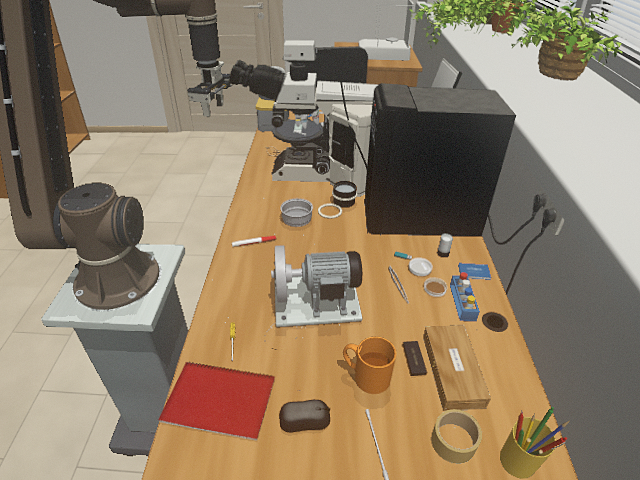

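The top view shows the drive with its drum at about (349,267) facing the robot and the motor behind it at (345,210). The screwdriver is at (400,318), marker at (240,315), sieve at (181,260) and mug at (448,178), all well clear of the drum. Next I'll get the drive pose from the depth.

```bash
cat > h.py <<'E'
import numpy as np,cv2
from scipy.spatial.transform import Rotation as R
from station import arm,cams,finder
def cloud(c,d,k=None):
    k=k or cams.camera_params(c)
    v,u=np.nonzero(d>0)
    n=cv2.undistortPoints(np.stack([u,v],1).astype(float)[:,None],k["intrinsics"],k["D"])[:,0]
    z=d[v,u]
    P=np.c_[n*z[:,None],z]@R.from_euler("xyz",k["attitude"]).as_matrix().T+k["position"]
    return P,u,v
E
python3 - <<'E'
from h import *
for c in ("top","side"):
    P,u,v=cloud(c,np.load(f"pics/{c}0.npy"))
    b=(P[:,0]>.40)&(P[:,0]<.75)&(P[:,1]>-.2)&(P[:,1]<.06)
    desk=b&(abs(P[:,2])<.006); print(c,"desk z",np.median(P[desk,2]))
    m=b&(P[:,2]>.008)&(P[:,2]<.028)
    print("plate",cv2.minAreaRect(P[m,:2].astype(np.float32)*1000),np.median(P[m,2]),m.sum())
    m=b&(P[:,2]>.12)&(P[:,0]<.515)
    print("drum",cv2.minAreaRect(P[m,:2].astype(np.float32)*1000),P[m,2].max(),np.percentile(P[m],[1,99],axis=0).round(3).tolist(),m.sum())
    print("drumline",cv2.fitLine(P[m,:2].astype(np.float32),cv2.DIST_HUBER,0,.001,.001).ravel())
    m=b&(P[:,2]>.125)&(P[:,0]>.54)&(P[:,0]<.6)
    print("motor top line",cv2.fitLine(P[m,:2].astype(np.float32),cv2.DIST_HUBER,0,.001,.001).ravel(),m.sum())
print(cams.camera_params("wrist"))
E
```

```text
top desk z 0.0003247901463385716
plate ((568.9249877929688, -68.63856506347656), (338.09906005859375, 248.77743530273438), 2.426532745361328) 0.018420800740444943 2717
drum ((485.2339782714844, -71.0876693725586), (51.626644134521484, 135.9700927734375), 6.032520294189453) 0.18086715819155819 [[0.457, -0.137, 0.121], [0.5, -0.007, 0.178]] 866
drumline [ 0.1290706  -0.9916354   0.47554526 -0.06936266]
motor top line [ 0.16515104 -0.9862683   0.5713062  -0.06030648] 1230
side desk z -2.1970704444651545e-06
plate ((563.1517944335938, -74.2459716796875), (215.78662109375, 183.79183959960938), 7.285569667816162) 0.017305406196394868 2435
drum ((481.82122802734375, -87.69861602783203), (40.70322036743164, 110.31893157958984), 5.144326686859131) 0.17609899117509553 [[0.462, -0.142, 0.121], [0.499, -0.04, 0.175]] 502
drumline [ 0.0514318  -0.99867654  0.48009717 -0.10361029]
motor top line [ 0.27045366 -0.962733    0.5742125  -0.0946165 ] 675
{'intrinsics': array([[396.4904831 ,   0.        , 325.23443206],
       [  0.        , 396.4904831 , 243.80040777],
       [  0.        ,   0.        ,   1.        ]]), 'D': array([-0.01250029,  0.        ,  0.        ,  0.        ,  0.        ]), 'position': array([0.2315004 , 0.63693973, 0.38417528]), 'attitude': array([ 2.86890127e+00, -4.99151739e-04, -1.81424676e+00])}
```

```bash
cat >> h.py <<'E'
TH=np.radians(7.3); C=np.array([.4755,-.071,.105])
def rel(p,yaw_to=None):
    s=arm.get_state(); M=R.from_euler("xyz",s["ee_rot"]).as_matrix()
    print("t",round(s["t"],2),"at",s["eef_pos"].round(4),"yaw",np.degrees(s["ee_rot"][2]).round(2),"F",s["force"].round(2),"M",s["moment"].round(3))
    for q in np.atleast_2d(p): print(q,"->",(M.T@(q-s["eef_pos"])).round(4))
    if yaw_to is not None: print("turn",(np.degrees(s["ee_rot"][2])-yaw_to).round(2))
E
python3 -c "
from h import *
rel([[.2,.40,.404],[.33,.25,.404],[.4755,-.071,.404]],-82.7)"
```

```text
t 0.9 at [0.1623 0.6552 0.4047] yaw -13.91 F [-0.06  0.02 -0.67] M [ 0.05   0.008 -0.01 ]
[0.2   0.4   0.404] -> [0.098  0.2386 0.0007]
[0.33  0.25  0.404] -> [0.2602 0.353  0.0007]
[ 0.4755 -0.071   0.404 ] -> [0.4786 0.6296 0.0007]
turn 68.79
```

>>> play_rows:
  targets:
    - [[0.02, 0.05, 0, 0], [0.04, 0.1, 0, 0], [0.06, 0.15, 0, 8], [0.08, 0.2, 0, 16], [0.1, 0.24, 0, 24]]

```text
t: 1.52
eef_pos: [0.2018, 0.3961, 0.4049]
ee_rot: [-3.141, 0.0, -0.666]
force: [0.1, 0.7, 1.2]
width: 0.0874
```

```bash
python3 -c "
from h import *
rel([[.2,.40,.404],[.33,.25,.404],[.4755,-.071,.404]],-82.7)"
```

```text
t 1.52 at [0.2018 0.3961 0.4049] yaw -38.16 F [0.12 0.71 1.2 ] M [ 0.003 -0.043 -0.029]
[0.2   0.4   0.404] -> [-0.0038 -0.002   0.0009]
[0.33  0.25  0.404] -> [0.1911 0.0356 0.0008]
[ 0.4755 -0.071   0.404 ] -> [5.038e-01 1.981e-01 5.000e-04]
turn 44.54
```

>>> play_rows:
  targets:
    - [[0.05, 0.01, 0, 9], [0.1, 0.02, 0, 18], [0.15, 0.03, 0, 27], [0.19, 0.036, 0, 36], [0.242, 0.062, 0, 44.5]]

```text
t: 2.15
eef_pos: [0.3554, 0.1999, 0.405]
ee_rot: [-3.141, 0.001, -1.442]
force: [1.9, -0.4, -1.4]
width: 0.0875
```

```bash
python3 -c "
from h import *
rel([[.4755,-.071,.404]],-82.7)"
```

```text
t 2.15 at [0.3554 0.1999 0.405 ] yaw -82.64 F [ 1.91 -0.41 -1.45] M [ 0.112 -0.201 -0.003]
[ 0.4755 -0.071   0.404 ] -> [ 0.284  -0.0844  0.0009]
turn 0.06
```

>>> play_rows:
  targets:
    - [[0.045, -0.018, 0, 0], [0.09, -0.035, 0, 0], [0.135, -0.053, 0, 0], [0.175, -0.07, 0, 0], [0.2, -0.08, 0, 0]]

```text
t: 2.78
eef_pos: [0.4608, 0.0111, 0.4048]
ee_rot: [-3.141, -0.0, -1.44]
force: [-0.3, 1.4, 0.1]
width: 0.0878
```

>>> play_rows:
  targets:
    - [[0, 0, 0, 0], [0, 0, 0, 0]]

```text
t: 3.02
eef_pos: [0.46, 0.0129, 0.4047]
ee_rot: [3.142, 0.0, -1.439]
force: [-1.4, 0.4, -1.0]
width: 0.0875
```

```bash
python3 - <<'E'
from h import *
rel([[.4755,-.071,.404]],-82.7)
k=cams.camera_params("wrist")
p,d=cams.grab_frame("wrist"); cv2.imwrite("pics/w1.png",p[:,:,::-1]); np.save("pics/w1.npy",d)
print(k["position"],R.from_euler("xyz",k["attitude"]).as_matrix().round(3))
P,u,v=cloud("wrist",d,k)
a=P-C; ex=np.array([np.cos(TH),np.sin(TH)]); ey=np.array([-ex[1],ex[0]])
X=a[:,:2]@ex; Y=a[:,:2]@ey; Z=P[:,2]
m=(abs(X)<.03)&(Z>.15)&(abs(Y)<.08)&(Z<.19)
print("n",m.sum(),"ztop",Z[m].max(), "X range",np.percentile(X[m],[1,50,99]))
print("line",cv2.fitLine(P[m,:2].astype(np.float32),cv2.DIST_HUBER,0,.001,.001).ravel())
print("rect",cv2.minAreaRect(P[m,:2].astype(np.float32)*1000))
rim=m&(abs(X-np.median(X[m]))<.009)
# circle through the rim with radius 70
from scipy.optimize import least_squares
f=least_squares(lambda q:np.hypot(Y[rim]-q[0],Z[rim]-q[1])-.07,[0,.105],loss="soft_l1",f_scale=.001); print("circle",f.x,np.sqrt(np.mean(f.fun**2)))
f=least_squares(lambda q:np.hypot(Y[rim]-q[0],Z[rim]-.105)-.07,[0],loss="soft_l1",f_scale=.001); print("circle y",f.x)
E
```

```text
t 3.02 at [0.46   0.0129 0.4047] yaw -82.45 F [-1.44  0.43 -0.97] M [ 0.119  0.002 -0.024]
[ 0.4755 -0.071   0.404 ] -> [ 0.0852 -0.0043  0.0006]
turn 0.25
[ 0.46840269 -0.05978682  0.38415554] [[-0.991 -0.126 -0.035]
 [-0.131  0.955  0.267]
 [ 0.     0.269 -0.963]]
n 9135 ztop 0.1762368296822402 X range [-0.01346752 -0.00176103  0.01005795]
line [ 0.12691174 -0.99191403  0.47435895 -0.07556356]
rect ((473.88458251953125, -73.23831939697266), (24.655033111572266, 107.16753387451172), 7.376316547393799)
circle [-0.002191    0.10409374] 0.0006225603975452416
circle y [-0.00200359]
```

View pics/w1.png

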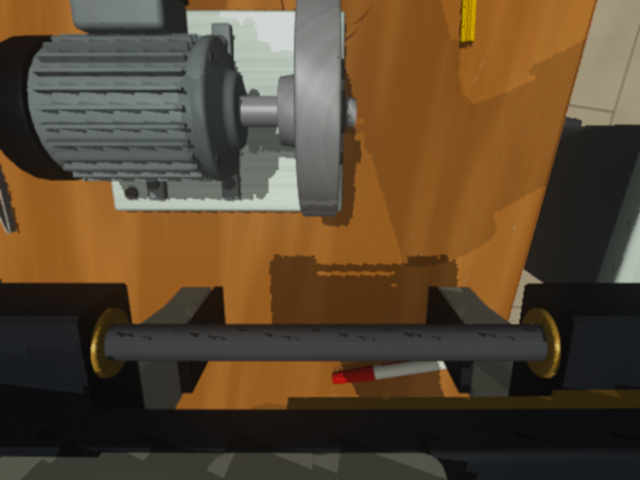

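The wrist view shows the rim at columns 295–343, rows 0–215, with the motor to its left and the cover nut at about (350,113). The rim fit gives a 70 mm radius within 0.6 mm and a centre about 2 mm off my first estimate, so I've corrected the centre.

```bash
cat >> h.py <<'E'
C=np.array([.4740,-.0732,.105])
E
cat > log.py <<'E'
from h import *
import json
s=arm.get_state()
open("log.jsonl","a").write(json.dumps({k:np.asarray(v).tolist() for k,v in s.items()})+"\n")
ex=np.array([np.cos(TH),np.sin(TH),0]); ey=np.array([-ex[1],ex[0],0])
g=s["eef_pos"]+R.from_euler("xyz",s["ee_rot"]).apply([0,0,.159])-C
T=-(np.cross(s["eef_pos"]-C,s["force"])+s["moment"])@ex; T2=-np.cross(g,s["force"])@ex
print("t %.2f phi %.1f r %.1f dx %.1f F(x,y,z) %s M %s T %.3f T2 %.3f w %.1f"%(s["t"],np.degrees(np.arctan2(-g@ey,g[2])),1e3*np.hypot(g@ey,g[2]),1e3*g@ex,np.round([s["force"]@ex,s["force"]@ey,s["force"][2]],2),np.round(s["moment"]@ex,3),T,T2,1e3*s["width"]))
E
python3 -c "
from h import *
rel([C+[0,0,.062+.159]],-82.7)"; python3 log.py
```

```text
t 3.08 at [0.4599 0.0132 0.4047] yaw -82.4 F [ 1.12  0.68 -0.07] M [ 0.128 -0.035 -0.025]
[ 0.474  -0.0732  0.326 ] -> [ 0.0875 -0.0025  0.0787]
turn 0.3
t 3.08 phi -31.9 r 165.7 dx -2.9 F(x,y,z) [ 1.19  0.53 -0.07] M 0.123 T 0.043 T2 0.081 w 88.1
```

>>> play_rows:
  targets:
    - [[0.03, -0.001, 0, 0.2], [0.06, -0.002, 0, 0.2], [0.0875, -0.0025, 0, 0.2], [0.0875, -0.0025, 0.02, 0.2], [0.0875, -0.0025, 0.04, 0.2]]

```text
t: 3.7
eef_pos: [0.4741, -0.073, 0.3645]
ee_rot: [-3.14, 0.0, -1.441]
force: [0.5, 0.8, -0.5]
width: 0.0876
```

>>> play_rows:
  targets:
    - [[0, 0, 0.015, 0], [0, 0, 0.03, 0], [0, 0, 0.0387, 0], [0, 0, 0.0387, 0], [0, 0, 0.0387, 0]]

```text
t: 4.32
eef_pos: [0.4745, -0.0735, 0.3264]
ee_rot: [-3.141, -0.0, -1.442]
force: [0.1, -0.0, 0.0]
width: 0.0877
```

```bash
python3 log.py; python3 -c "
from h import *
rel([C+[0,0,.062+.159]],-82.7)"
```

```text
t 4.33 phi 0.3 r 62.4 dx 0.6 F(x,y,z) [ 0.09 -0.04  0.03] M 0.121 T -0.130 T2 -0.003 w 87.7
t 4.33 at [ 0.4745 -0.0735  0.3264] yaw -82.6 F [ 0.1  -0.03  0.03] M [ 0.127 -0.045  0.031]
[ 0.474  -0.0732  0.326 ] -> [-0.0003  0.0005  0.0004]
turn 0.1
```

>>> play_rows:
  targets:
    - [[0, 0, 0, 0]]

```text
t: 4.45
eef_pos: [0.4744, -0.0735, 0.3265]
ee_rot: [-3.141, 0.0, -1.442]
force: [-0.2, 0.3, -0.1]
width: 0.0873
```

```bash
python3 log.py
```

```text
t 4.45 phi 0.3 r 62.5 dx 0.6 F(x,y,z) [-0.16  0.3  -0.11] M 0.104 T -0.036 T2 0.019 w 87.3
```

>>> play_rows:
  targets:
    - [[0, 0, 0, 0]]

```text
t: 4.58
eef_pos: [0.4743, -0.0736, 0.3263]
ee_rot: [-3.141, 0.0, -1.442]
force: [0.2, -0.3, 0.0]
width: 0.0875
```

```bash
python3 log.py
```

```text
t 4.58 phi 0.4 r 62.3 dx 0.4 F(x,y,z) [ 0.16 -0.33  0.02] M 0.123 T -0.196 T2 -0.021 w 87.5
```

>>> play_rows:
  targets:
    - [[0, 0, 0, 0], [0, 0, 0, 0], [0, 0, 0, 0], [0, 0, 0, 0], [0, 0, 0, 0]]
  grip: 255
  newtons: 30

```text
t: 5.2
eef_pos: [0.4742, -0.0735, 0.3259]
ee_rot: [3.142, -0.0, -1.442]
force: [0.4, -0.3, 0.6]
width: 0.0431
```

>>> play_rows:
  targets:
    - [[0, 0, 0, 0], [0, 0, 0, 0], [0, 0, 0, 0]]

```text
t: 5.58
eef_pos: [0.4752, -0.0733, 0.3262]
ee_rot: [-3.139, -0.0, -1.442]
force: [5.4, -0.1, -4.0]
width: 0.0235
```

```bash
python3 log.py
```

```text
t 5.58 phi 0.3 r 62.2 dx 1.6 F(x,y,z) [ 5.31 -0.74 -3.96] M -0.268 T 0.105 T2 -0.047 w 23.5
```

```bash
cat > arc.py <<'E'
import numpy as np,sys
a,b,step,n=map(float,sys.argv[1:5]); r=float(sys.argv[5]) if len(sys.argv)>5 else 62
P=lambda f:np.array([r*np.sin(np.radians(f)),-r*np.cos(np.radians(f))])
f=a
while abs(f-b)>.1:
    print("%.1f->%.1f"%(f,f+step),[[float(x) for x in [*((P(f+step*(i+1)/n)-P(f))/1e3).round(4),0]][:1]+[0]+[float(((P(f+step*(i+1)/n)-P(f))/1e3).round(4)[1]),0] for i in range(int(n))]); f+=step
E
python3 arc.py 0 60 10 3; python3 arc.py 60 -60 -10 3
```

```text
0.0->10.0 [[0.0036, 0, 0.0001, 0], [0.0072, 0, 0.0004, 0], [0.0108, 0, 0.0009, 0]]
10.0->20.0 [[0.0035, 0, 0.0007, 0], [0.007, 0, 0.0017, 0], [0.0104, 0, 0.0028, 0]]
20.0->30.0 [[0.0034, 0, 0.0013, 0], [0.0066, 0, 0.0029, 0], [0.0098, 0, 0.0046, 0]]
30.0->40.0 [[0.0031, 0, 0.0019, 0], [0.006, 0, 0.004, 0], [0.0089, 0, 0.0062, 0]]
40.0->50.0 [[0.0027, 0, 0.0024, 0], [0.0052, 0, 0.0049, 0], [0.0076, 0, 0.0076, 0]]
50.0->60.0 [[0.0022, 0, 0.0028, 0], [0.0043, 0, 0.0058, 0], [0.0062, 0, 0.0089, 0]]
60.0->50.0 [[-0.0019, 0, -0.0031, 0], [-0.004, 0, -0.006, 0], [-0.0062, 0, -0.0089, 0]]
50.0->40.0 [[-0.0024, 0, -0.0027, 0], [-0.0049, 0, -0.0052, 0], [-0.0076, 0, -0.0076, 0]]
40.0->30.0 [[-0.0028, 0, -0.0022, 0], [-0.0058, 0, -0.0043, 0], [-0.0089, 0, -0.0062, 0]]
30.0->20.0 [[-0.0032, 0, -0.0017, 0], [-0.0064, 0, -0.0032, 0], [-0.0098, 0, -0.0046, 0]]
20.0->10.0 [[-0.0034, 0, -0.0011, 0], [-0.0069, 0, -0.0021, 0], [-0.0104, 0, -0.0028, 0]]
10.0->0.0 [[-0.0036, 0, -0.0005, 0], [-0.0072, 0, -0.0008, 0], [-0.0108, 0, -0.0009, 0]]
0.0->-10.0 [[-0.0036, 0, 0.0001, 0], [-0.0072, 0, 0.0004, 0], [-0.0108, 0, 0.0009, 0]]
-10.0->-20.0 [[-0.0035, 0, 0.0007, 0], [-0.007, 0, 0.0017, 0], [-0.0104, 0, 0.0028, 0]]
-20.0->-30.0 [[-0.0034, 0, 0.0013, 0], [-0.0066, 0, 0.0029, 0], [-0.0098, 0, 0.0046, 0]]
-30.0->-40.0 [[-0.0031, 0, 0.0019, 0], [-0.006, 0, 0.004, 0], [-0.0089, 0, 0.0062, 0]]
-40.0->-50.0 [[-0.0027, 0, 0.0024, 0], [-0.0052, 0, 0.0049, 0], [-0.0076, 0, 0.0076, 0]]
-50.0->-60.0 [[-0.0022, 0, 0.0028, 0], [-0.0043, 0, 0.0058, 0], [-0.0062, 0, 0.0089, 0]]
```

>>> play_rows:
  targets:
    - [[0.0036, 0, 0.0001, 0], [0.0072, 0, 0.0004, 0], [0.0108, 0, 0.0009, 0]]

```text
t: 5.95
eef_pos: [0.4764, -0.083, 0.3253]
ee_rot: [-3.139, 0.003, -1.442]
force: [1.4, 10.8, 0.5]
width: 0.0235
```

```bash
python3 log.py
```

```text
t 5.95 phi 8.9 r 62.1 dx 1.6 F(x,y,z) [ 2.74 10.52  0.5 ] M 4.266 T -1.943 T2 0.650 w 23.5
```

>>> play_rows:
  targets:
    - [[0.0035, 0, 0.0007, 0], [0.007, 0, 0.0017, 0], [0.0104, 0, 0.0028, 0]]

```text
t: 6.32
eef_pos: [0.4777, -0.0934, 0.3227]
ee_rot: [-3.139, 0.002, -1.442]
force: [0.5, 10.9, 2.7]
width: 0.0239
```

```bash
python3 log.py
```

```text
t 6.33 phi 18.9 r 62.0 dx 1.6 F(x,y,z) [ 1.87 10.77  2.73] M 4.0 T -1.599 T2 0.687 w 23.9
```

>>> play_rows:
  targets:
    - [[0.0034, 0, 0.0013, 0], [0.0066, 0, 0.0029, 0], [0.0098, 0, 0.0046, 0]]

```text
t: 6.7
eef_pos: [0.479, -0.1033, 0.3182]
ee_rot: [-3.139, 0.002, -1.442]
force: [-0.3, 8.7, 3.1]
width: 0.0238
```

```bash
python3 log.py
```

```text
t 6.70 phi 29.1 r 62.1 dx 1.6 F(x,y,z) [0.76 8.66 3.12] M 3.575 T -1.633 T2 0.564 w 23.8
```

>>> play_rows:
  targets:
    - [[0.0031, 0, 0.0019, 0], [0.006, 0, 0.004, 0], [0.0089, 0, 0.0062, 0]]

```text
t: 7.08
eef_pos: [0.4802, -0.1122, 0.3122]
ee_rot: [-3.139, 0.001, -1.442]
force: [1.1, 6.1, 4.5]
width: 0.024
```

```bash
python3 log.py
```

```text
t 7.08 phi 39.2 r 62.2 dx 1.6 F(x,y,z) [1.9  5.93 4.53] M 3.325 T -1.918 T2 0.464 w 24.0
```

>>> play_rows:
  targets:
    - [[0.0027, 0, 0.0024, 0], [0.0052, 0, 0.0049, 0], [0.0076, 0, 0.0076, 0]]

```text
t: 7.45
eef_pos: [0.4812, -0.12, 0.3047]
ee_rot: [-3.139, 0.001, -1.442]
force: [0.0, 6.1, 5.8]
width: 0.0233
```

```bash
python3 log.py
```

```text
t 7.45 phi 49.2 r 62.3 dx 1.6 F(x,y,z) [0.8  6.02 5.84] M 2.672 T -1.193 T2 0.520 w 23.3
```

>>> play_rows:
  targets:
    - [[0.0022, 0, 0.0028, 0], [0.0043, 0, 0.0058, 0], [0.0062, 0, 0.0089, 0]]

```text
t: 7.82
eef_pos: [0.482, -0.1264, 0.2959]
ee_rot: [-3.139, 0.0, -1.442]
force: [-0.5, 3.8, 7.6]
width: 0.0237
```

```bash
python3 log.py
```

```text
t 7.83 phi 59.2 r 62.5 dx 1.6 F(x,y,z) [0.02 3.87 7.65] M 1.992 T -0.842 T2 0.534 w 23.7
```

>>> play_rows:
  targets:
    - [[-0.0019, 0, -0.0031, 0], [-0.004, 0, -0.006, 0], [-0.0062, 0, -0.0089, 0]]

```text
t: 8.2
eef_pos: [0.4814, -0.1208, 0.3034]
ee_rot: [-3.14, -0.001, -1.442]
force: [9.2, -5.5, -14.7]
width: 0.0238
```

```bash
python3 log.py
```

```text
t 8.20 phi 50.8 r 62.3 dx 1.6 F(x,y,z) [  8.43  -6.62 -14.73] M -2.547 T 0.523 T2 -0.973 w 23.8
```

>>> play_rows:
  targets:
    - [[-0.0024, 0, -0.0027, 0], [-0.0049, 0, -0.0052, 0], [-0.0076, 0, -0.0076, 0]]

```text
t: 8.57
eef_pos: [0.4805, -0.1134, 0.3111]
ee_rot: [-3.14, -0.001, -1.442]
force: [8.9, -5.6, -12.0]
width: 0.0234
```

```bash
python3 log.py
```

```text
t 8.57 phi 41.0 r 62.4 dx 1.6 F(x,y,z) [  8.08  -6.7  -12.04] M -3.142 T 1.271 T2 -0.808 w 23.4
```

>>> play_rows:
  targets:
    - [[-0.0028, 0, -0.0022, 0], [-0.0058, 0, -0.0043, 0], [-0.0089, 0, -0.0062, 0]]

```text
t: 8.95
eef_pos: [0.4793, -0.1047, 0.3176]
ee_rot: [-3.14, -0.002, -1.441]
force: [10.7, -8.2, -11.6]
width: 0.0239
```

```bash
python3 log.py
```

```text
t 8.95 phi 31.1 r 62.5 dx 1.6 F(x,y,z) [  9.53  -9.45 -11.58] M -3.745 T 1.365 T2 -0.880 w 23.9
```

>>> play_rows:
  targets:
    - [[-0.0032, 0, -0.0017, 0], [-0.0064, 0, -0.0032, 0], [-0.0098, 0, -0.0046, 0]]

```text
t: 9.32
eef_pos: [0.4781, -0.0952, 0.3224]
ee_rot: [-3.14, -0.002, -1.441]
force: [9.1, -8.5, -8.5]
width: 0.0238
```

```bash
python3 log.py
```

```text
t 9.32 phi 21.3 r 62.7 dx 1.6 F(x,y,z) [ 7.98 -9.62 -8.5 ] M -4.214 T 1.932 T2 -0.755 w 23.8
```

>>> play_rows:
  targets:
    - [[-0.0034, 0, -0.0011, 0], [-0.0069, 0, -0.0021, 0], [-0.0104, 0, -0.0028, 0]]

```text
t: 9.7
eef_pos: [0.4768, -0.0851, 0.3256]
ee_rot: [-3.14, -0.003, -1.441]
force: [7.8, -10.4, -6.1]
width: 0.024
```

```bash
python3 log.py
```

```text
t 9.70 phi 11.6 r 62.9 dx 1.6 F(x,y,z) [  6.38 -11.26  -6.08] M -4.704 T 2.145 T2 -0.770 w 24.0
```

>>> play_rows:
  targets:
    - [[-0.0036, 0, -0.0005, 0], [-0.0072, 0, -0.0008, 0], [-0.0108, 0, -0.0009, 0]]

```text
t: 10.07
eef_pos: [0.4754, -0.0746, 0.3269]
ee_rot: [-3.139, -0.003, -1.441]
force: [6.3, -11.0, -1.3]
width: 0.0239
```

```bash
python3 log.py
```

```text
t 10.07 phi 1.9 r 63.0 dx 1.6 F(x,y,z) [  4.81 -11.7   -1.3 ] M -4.823 T 2.225 T2 -0.739 w 23.9
```

>>> play_rows:
  targets:
    - [[-0.0036, 0, 0.0001, 0], [-0.0072, 0, 0.0004, 0], [-0.0108, 0, 0.0009, 0]]

```text
t: 10.45
eef_pos: [0.474, -0.0639, 0.3265]
ee_rot: [-3.139, -0.003, -1.441]
force: [4.9, -11.5, 2.9]
width: 0.0238
```

```bash
python3 log.py
```

```text
t 10.45 phi -7.9 r 63.1 dx 1.6 F(x,y,z) [  3.4  -12.07   2.95] M -4.566 T 1.865 T2 -0.780 w 23.8
```

>>> play_rows:
  targets:
    - [[-0.0035, 0, 0.0007, 0], [-0.007, 0, 0.0017, 0], [-0.0104, 0, 0.0028, 0]]

```text
t: 10.82
eef_pos: [0.4727, -0.0534, 0.324]
ee_rot: [-3.139, -0.003, -1.441]
force: [3.5, -8.0, 7.8]
width: 0.0237
```

```bash
python3 log.py
```

```text
t 10.82 phi -17.8 r 63.0 dx 1.6 F(x,y,z) [ 2.46 -8.43  7.77] M -3.775 T 1.775 T2 -0.655 w 23.7
```

>>> play_rows:
  targets:
    - [[-0.0034, 0, 0.0013, 0], [-0.0066, 0, 0.0029, 0], [-0.0098, 0, 0.0046, 0]]

```text
t: 11.2
eef_pos: [0.4713, -0.0434, 0.3196]
ee_rot: [-3.139, -0.003, -1.441]
force: [1.2, -6.9, 10.3]
width: 0.0238
```

```bash
python3 log.py
```

```text
t 11.20 phi -27.9 r 62.9 dx 1.6 F(x,y,z) [ 0.32 -7.02 10.27] M -2.873 T 1.061 T2 -0.692 w 23.8
```

>>> play_rows:
  targets:
    - [[-0.0031, 0, 0.0019, 0], [-0.006, 0, 0.004, 0], [-0.0089, 0, 0.0062, 0]]

```text
t: 11.58
eef_pos: [0.4702, -0.0344, 0.3133]
ee_rot: [-3.139, -0.002, -1.441]
force: [0.7, -4.9, 9.4]
width: 0.0239
```

```bash
python3 log.py
```

```text
t 11.57 phi -38.1 r 62.7 dx 1.6 F(x,y,z) [ 0.02 -4.99  9.35] M -2.189 T 0.786 T2 -0.608 w 23.9
```

>>> play_rows:
  targets:
    - [[-0.0027, 0, 0.0024, 0], [-0.0052, 0, 0.0049, 0], [-0.0076, 0, 0.0076, 0]]

```text
t: 11.95
eef_pos: [0.4692, -0.0266, 0.3056]
ee_rot: [-3.139, -0.001, -1.441]
force: [0.0, -2.7, 10.7]
width: 0.024
```

```bash
python3 log.py
```

```text
t 11.95 phi -48.3 r 62.5 dx 1.6 F(x,y,z) [-0.32 -2.68 10.69] M -1.397 T 0.358 T2 -0.610 w 24.0
```

>>> play_rows:
  targets:
    - [[-0.0022, 0, 0.0028, 0], [-0.0043, 0, 0.0058, 0], [-0.0062, 0, 0.0089, 0]]

```text
t: 12.32
eef_pos: [0.4683, -0.0202, 0.2966]
ee_rot: [-3.139, -0.001, -1.441]
force: [0.3, -1.0, 10.4]
width: 0.0236
```

```bash
python3 log.py
```

```text
t 12.32 phi -58.5 r 62.3 dx 1.6 F(x,y,z) [ 0.19 -1.04 10.45] M -0.645 T -0.111 T2 -0.589 w 23.6
```

```bash
cat > fit.py <<'E'
from h import *
import json
from scipy.optimize import least_squares
def load(t0,t1=1e9):
    ex=np.array([np.cos(TH),np.sin(TH),0]); ey=np.array([-ex[1],ex[0],0]); out=[]
    for l in open("log.jsonl"):
        s=json.loads(l)
        if not t0<s["t"]<t1: continue
        p=np.array(s["eef_pos"]); F=np.array(s["force"]); 
        g=p+R.from_euler("xyz",s["ee_rot"]).apply([0,0,.159])-C
        out.append([s["t"],np.arctan2(-g@ey,g[2]),g@ey,g[2],F@ey,F[2],np.array(s["moment"])@ex,F@ex])
    return np.array(out)
if __name__=="__main__":
    d=load(5.9); t,ph,gy,gz,Fy,Fz,M,Fx=d.T; dr=np.where((t<8),1,-1)
    A=np.c_[Fy,Fz,np.ones_like(t),dr]
    s=np.linalg.lstsq(A,M,rcond=None); print("M fit",s[0],np.std(M-A@s[0]))
    T2=-(gy*Fz-gz*Fy)
    for cen in (0,1):
        def res(q): return np.r_[q[0]*dr-q[1]*np.sin(ph)-q[2]*np.cos(ph)-(T2+q[3]*Fz-q[4]*Fy), [q[3]/.001*.03,q[4]/.001*.03] if cen else [q[3]*1e3,q[4]*1e3]]
        f=least_squares(res,[.5,.1,.1,0,0]); q=f.x; cov=np.linalg.inv(f.jac.T@f.jac)*np.var(f.fun[:-2])
        print("D %.3f A %.3f alpha0 %.1f ey %.4f ez %.4f"%(q[0],np.hypot(q[1],q[2]),np.degrees(np.arctan2(q[2],q[1])),q[3],q[4]),np.sqrt(np.diag(cov)).round(3),f.fun[:-2].round(2))
E
python3 fit.py
```

```text
M fit [0.35371719 0.005401   0.0334961  0.55080298] 0.2459180059476913
D 0.713 A 0.204 alpha0 11.3 ey 0.0000 ez 0.0000 [0.014 0.024 0.016 0.    0.   ] [-0.01 -0.08  0.02  0.09  0.01 -0.01  0.08 -0.07  0.03 -0.07 -0.02 -0.02
  0.05 -0.03  0.04 -0.01  0.02  0.03]
D 0.717 A 0.213 alpha0 9.7 ey 0.0007 ez 0.0000 [0.02  0.03  0.017 0.001 0.001] [-0.   -0.07  0.02  0.09  0.01 -0.02  0.08 -0.07  0.03 -0.07 -0.02 -0.02
  0.05 -0.04  0.03 -0.01  0.02  0.03]
```

```bash
python3 arc.py -60 60 120 5
```

```text
-60.0->60.0 [[0.0173, 0, -0.0192, 0], [0.0408, 0, -0.0296, 0], [0.0666, 0, -0.0296, 0], [0.0901, 0, -0.0192, 0], [0.1074, 0, 0.0, 0]]
```

>>> play_rows:
  targets:
    - [[0, 0, 0, 0], [0, 0, 0, 0], [0, 0, 0, 0]]
  grip: 140

```text
t: 12.7
eef_pos: [0.4672, -0.0203, 0.2948]
ee_rot: [3.141, -0.0, -1.442]
force: [-0.6, 0.1, -0.1]
width: 0.0391
```

```bash
python3 log.py
```

```text
t 12.70 phi -60.0 r 61.6 dx -0.1 F(x,y,z) [-0.59  0.13 -0.14] M 0.063 T -0.032 T2 0.011 w 39.1
```

>>> play_rows:
  targets:
    - [[0.0173, -0.0015, -0.0192, 0], [0.0408, -0.0015, -0.0296, 0], [0.0666, -0.0015, -0.0296, 0], [0.0901, -0.0015, -0.0192, 0], [0.1074, -0.0015, 0, 0]]

```text
t: 13.32
eef_pos: [0.4829, -0.1275, 0.2951]
ee_rot: [-3.14, -0.0, -1.442]
force: [-0.2, 0.3, -0.9]
width: 0.0393
```

>>> play_rows:
  targets:
    - [[0, 0, 0, 0], [0, 0, 0, 0]]

```text
t: 13.58
eef_pos: [0.4828, -0.1264, 0.2953]
ee_rot: [3.142, -0.0, -1.442]
force: [0.3, 0.5, 0.3]
width: 0.0392
```

```bash
python3 log.py
```

```text
t 13.57 phi 59.9 r 62.3 dx 1.9 F(x,y,z) [0.36 0.47 0.33] M 0.058 T 0.048 T2 0.032 w 39.2
```

>>> play_rows:
  targets:
    - [[0, 0, 0, 0], [0, 0, 0, 0], [0, 0, 0, 0], [0, 0, 0, 0]]
  grip: 255
  newtons: 25

```text
t: 14.08
eef_pos: [0.4825, -0.1263, 0.2954]
ee_rot: [-3.142, 0.0, -1.442]
force: [-3.3, 2.8, 6.2]
width: 0.0239
```

```bash
python3 log.py
```

```text
t 14.07 phi 59.7 r 62.2 dx 1.7 F(x,y,z) [-2.93  3.15  6.22] M 1.387 T -0.453 T2 0.433 w 23.9
```

>>> play_rows:
  targets:
    - [[-0.0019, 0, -0.0031, 0], [-0.004, 0, -0.006, 0], [-0.0062, 0, -0.0089, 0]]

```text
t: 14.45
eef_pos: [0.4818, -0.1204, 0.3037]
ee_rot: [3.141, -0.0, -1.442]
force: [2.9, -4.0, -8.0]
width: 0.0237
```

```bash
python3 log.py
```

```text
t 14.45 phi 50.3 r 62.2 dx 1.7 F(x,y,z) [ 2.38 -4.35 -7.99] M -1.546 T 0.299 T2 -0.555 w 23.7
```

>>> play_rows:
  targets:
    - [[-0.0024, 0, -0.0027, 0], [-0.0049, 0, -0.0052, 0], [-0.0076, 0, -0.0076, 0]]

```text
t: 14.82
eef_pos: [0.4808, -0.1128, 0.3117]
ee_rot: [3.141, -0.0, -1.442]
force: [1.6, -4.5, -5.9]
width: 0.0241
```

```bash
python3 log.py
```

```text
t 14.82 phi 40.1 r 62.4 dx 1.7 F(x,y,z) [ 1.   -4.65 -5.87] M -1.971 T 0.773 T2 -0.458 w 24.1
```

>>> play_rows:
  targets:
    - [[-0.0028, 0, -0.0022, 0], [-0.0058, 0, -0.0043, 0], [-0.0089, 0, -0.0062, 0]]

```text
t: 15.2
eef_pos: [0.4796, -0.1041, 0.3181]
ee_rot: [3.142, -0.001, -1.442]
force: [1.7, -5.7, -5.1]
width: 0.0239
```

```bash
python3 log.py
```

```text
t 15.20 phi 30.2 r 62.6 dx 1.7 F(x,y,z) [ 1.   -5.88 -5.08] M -2.347 T 0.935 T2 -0.478 w 23.9
```

>>> play_rows:
  targets:
    - [[-0.0032, 0, -0.0017, 0], [-0.0064, 0, -0.0032, 0], [-0.0098, 0, -0.0046, 0]]

```text
t: 15.58
eef_pos: [0.4784, -0.0945, 0.3228]
ee_rot: [-3.142, -0.001, -1.442]
force: [1.3, -6.3, -3.0]
width: 0.024
```

```bash
python3 log.py
```

```text
t 15.57 phi 20.3 r 62.7 dx 1.7 F(x,y,z) [ 0.52 -6.44 -3.05] M -2.589 T 1.120 T2 -0.445 w 24.0
```

>>> play_rows:
  targets:
    - [[-0.0034, 0, -0.0011, 0], [-0.0069, 0, -0.0021, 0], [-0.0104, 0, -0.0028, 0]]

```text
t: 15.95
eef_pos: [0.4771, -0.0843, 0.3258]
ee_rot: [-3.141, -0.001, -1.441]
force: [-0.1, -7.0, -1.1]
width: 0.0239
```

```bash
python3 log.py
```

```text
t 15.95 phi 10.6 r 62.9 dx 1.7 F(x,y,z) [-1.03 -6.94 -1.14] M -2.806 T 1.260 T2 -0.442 w 23.9
```

>>> play_rows:
  targets:
    - [[-0.0036, 0, -0.0005, 0], [-0.0072, 0, -0.0008, 0], [-0.0108, 0, -0.0009, 0]]

```text
t: 16.32
eef_pos: [0.4757, -0.0737, 0.327]
ee_rot: [-3.141, -0.001, -1.441]
force: [0.6, -8.0, 0.1]
width: 0.0242
```

```bash
python3 log.py
```

```text
t 16.32 phi 0.8 r 63.0 dx 1.7 F(x,y,z) [-0.46 -8.01  0.15] M -2.858 T 1.081 T2 -0.504 w 24.2
```

>>> play_rows:
  targets:
    - [[-0.0036, 0, 0.0001, 0], [-0.0072, 0, 0.0004, 0], [-0.0108, 0, 0.0009, 0]]

```text
t: 16.7
eef_pos: [0.4743, -0.063, 0.3262]
ee_rot: [-3.141, -0.001, -1.441]
force: [-0.1, -7.1, 2.3]
width: 0.0239
```

```bash
python3 log.py
```

```text
t 16.70 phi -9.0 r 63.0 dx 1.6 F(x,y,z) [-1.   -7.03  2.29] M -2.875 T 1.295 T2 -0.460 w 23.9
```

>>> play_rows:
  targets:
    - [[-0.0035, 0, 0.0007, 0], [-0.007, 0, 0.0017, 0], [-0.0104, 0, 0.0028, 0]]

```text
t: 17.08
eef_pos: [0.473, -0.0526, 0.3236]
ee_rot: [-3.141, -0.001, -1.441]
force: [-0.8, -6.8, 4.8]
width: 0.0239
```

```bash
python3 log.py
```

```text
t 17.07 phi -18.8 r 63.0 dx 1.7 F(x,y,z) [-1.69 -6.67  4.83] M -2.641 T 1.084 T2 -0.496 w 23.9
```

>>> play_rows:
  targets:
    - [[-0.0034, 0, 0.0013, 0], [-0.0066, 0, 0.0029, 0], [-0.0098, 0, 0.0046, 0]]

```text
t: 17.45
eef_pos: [0.4717, -0.0428, 0.3191]
ee_rot: [-3.141, -0.001, -1.441]
force: [-2.0, -5.5, 6.1]
width: 0.0237
```

```bash
python3 log.py
```

```text
t 17.45 phi -28.7 r 62.9 dx 1.6 F(x,y,z) [-2.71 -5.2   6.11] M -2.321 T 1.022 T2 -0.471 w 23.7
```

>>> play_rows:
  targets:
    - [[-0.0031, 0, 0.0019, 0], [-0.006, 0, 0.004, 0], [-0.0089, 0, 0.0062, 0]]

```text
t: 17.82
eef_pos: [0.4705, -0.0339, 0.313]
ee_rot: [-3.141, -0.001, -1.441]
force: [-1.4, -5.0, 6.3]
width: 0.024
```

```bash
python3 log.py
```

```text
t 17.82 phi -38.7 r 62.7 dx 1.7 F(x,y,z) [-2.07 -4.82  6.31] M -2.157 T 0.905 T2 -0.484 w 24.0
```

>>> play_rows:
  targets:
    - [[-0.0027, 0, 0.0024, 0], [-0.0052, 0, 0.0049, 0], [-0.0076, 0, 0.0076, 0]]

```text
t: 18.2
eef_pos: [0.4695, -0.0263, 0.3054]
ee_rot: [-3.141, -0.001, -1.441]
force: [-2.2, -3.8, 8.0]
width: 0.0239
```

```bash
python3 log.py
```

```text
t 18.20 phi -48.6 r 62.6 dx 1.6 F(x,y,z) [-2.67 -3.49  7.95] M -1.569 T 0.494 T2 -0.518 w 23.9
```

>>> play_rows:
  targets:
    - [[-0.0022, 0, 0.0028, 0], [-0.0043, 0, 0.0058, 0], [-0.0062, 0, 0.0089, 0]]

```text
t: 18.58
eef_pos: [0.4687, -0.02, 0.2965]
ee_rot: [-3.141, -0.0, -1.441]
force: [-4.0, -3.4, 10.3]
width: 0.0237
```

```bash
python3 log.py
```

```text
t 18.57 phi -58.7 r 62.5 dx 1.6 F(x,y,z) [-4.37 -2.9  10.29] M -1.103 T -0.003 T2 -0.643 w 23.7
```

```bash
cat > fit2.py <<'E'
from fit import *
# segments: t0,t1, theta offset deg, direction, drag index
segs=eval(open("segs.txt").read()); th=[];T=[];dr=[];k=[];FY=[];FZ=[]
for i,(a,b,off,d,kk) in enumerate(segs):
    D=load(a,b); t,ph,gy,gz,Fy,Fz,M,Fx=D.T
    th+=list(ph+np.radians(off)); T+=list(-(gy*Fz-gz*Fy)); dr+=[d]*len(t); k+=[kk]*len(t); FY+=list(Fy);FZ+=list(Fz)
th,T,dr,k,FY,FZ=map(np.array,(th,T,dr,k,FY,FZ)); n=k.max()+1
def res(q): return np.r_[(q[4+k]*dr-q[0]*np.sin(th)-q[1]*np.cos(th)-(T+q[2]*FZ-q[3]*FY))/.04,q[2:4]/.0015]
f=least_squares(res,[.1,.1,0,0]+[.5]*n,loss="soft_l1"); q=f.x; cov=np.linalg.inv(f.jac.T@f.jac)
A=np.hypot(q[0],q[1]);print("A %.3f alpha0 %.1f +- %.1f"%(A,np.degrees(np.arctan2(q[1],q[0])),np.degrees(np.sqrt(max(cov[0,0],cov[1,1]))/A)),"ey ez D",q[2:].round(4)); print((res(q)[:-2]*.04).round(2))
E
echo "[(5.9,8,0,1,0),(8.1,12.5,0,-1,0),(14.3,18.7,-118.2,-1,1)]">segs.txt; python3 fit2.py;  python3 arc.py -60 60 120 5
```

```text
A 0.186 alpha0 15.4 +- 8.5 ey ez D [-1.000e-04  1.000e-04  7.028e-01  6.403e-01]
[-0.02 -0.09  0.01  0.09  0.02 -0.01  0.1  -0.05  0.04 -0.06 -0.02 -0.02
  0.05 -0.04  0.03 -0.02  0.01  0.02  0.06 -0.02  0.01 -0.01 -0.01  0.05
 -0.01  0.01 -0.03 -0.04 -0.03  0.06]
-60.0->60.0 [[0.0173, 0, -0.0192, 0], [0.0408, 0, -0.0296, 0], [0.0666, 0, -0.0296, 0], [0.0901, 0, -0.0192, 0], [0.1074, 0, 0.0, 0]]
```

```bash
python3 arc.py -60 -10 50 3
```

```text
-60.0->-10.0 [[0.0111, 0, -0.0141, 0], [0.0259, 0, -0.0244, 0], [0.0429, 0, -0.0301, 0]]
```

>>> play_rows:
  targets:
    - [[0, 0, 0, 0], [0, 0, 0, 0], [0, 0, 0, 0]]
  grip: 140

```text
t: 18.95
eef_pos: [0.4689, -0.0199, 0.2952]
ee_rot: [-3.141, 0.0, -1.442]
force: [0.5, -0.7, 0.6]
width: 0.039
```

```bash
python3 log.py
```

```text
t 18.95 phi -59.8 r 62.0 dx 1.8 F(x,y,z) [ 0.43 -0.75  0.65] M 0.081 T -0.258 T2 -0.058 w 39.0
```

>>> play_rows:
  targets:
    - [[0.0111, 0, -0.0141, 0], [0.0259, 0, -0.0244, 0], [0.0429, 0, -0.0301, 0], [0.0429, 0, -0.0301, 0], [0.0429, 0, -0.0301, 0]]

```text
t: 19.58
eef_pos: [0.4743, -0.0631, 0.3253]
ee_rot: [-3.141, 0.0, -1.443]
force: [-0.7, 0.1, 1.0]
width: 0.0397
```

```bash
python3 log.py
```

```text
t 19.57 phi -9.3 r 62.1 dx 1.6 F(x,y,z) [-0.71  0.16  1.01] M 0.074 T -0.048 T2 -0.000 w 39.7
```

>>> play_rows:
  targets:
    - [[0, 0, 0, 0], [0, 0, 0, 0], [0, 0, 0, 0], [0, 0, 0, 0]]
  grip: 255
  newtons: 12

```text
t: 20.08
eef_pos: [0.4743, -0.0624, 0.3249]
ee_rot: [3.141, 0.0, -1.442]
force: [0.4, 0.7, -1.1]
width: 0.0239
```

```bash
python3 log.py; python3 arc.py -10 30 10 3;python3 arc.py -60 -10 10 3
```

```text
t 20.07 phi -10.0 r 61.9 dx 1.7 F(x,y,z) [ 0.53  0.66 -1.08] M 0.408 T -0.251 T2 0.052 w 23.9
-10.0->0.0 [[0.0036, 0, -0.0005, 0], [0.0072, 0, -0.0008, 0], [0.0108, 0, -0.0009, 0]]
0.0->10.0 [[0.0036, 0, 0.0001, 0], [0.0072, 0, 0.0004, 0], [0.0108, 0, 0.0009, 0]]
10.0->20.0 [[0.0035, 0, 0.0007, 0], [0.007, 0, 0.0017, 0], [0.0104, 0, 0.0028, 0]]
20.0->30.0 [[0.0034, 0, 0.0013, 0], [0.0066, 0, 0.0029, 0], [0.0098, 0, 0.0046, 0]]
-60.0->-50.0 [[0.0019, 0, -0.0031, 0], [0.004, 0, -0.006, 0], [0.0062, 0, -0.0089, 0]]
-50.0->-40.0 [[0.0024, 0, -0.0027, 0], [0.0049, 0, -0.0052, 0], [0.0076, 0, -0.0076, 0]]
-40.0->-30.0 [[0.0028, 0, -0.0022, 0], [0.0058, 0, -0.0043, 0], [0.0089, 0, -0.0062, 0]]
-30.0->-20.0 [[0.0032, 0, -0.0017, 0], [0.0064, 0, -0.0032, 0], [0.0098, 0, -0.0046, 0]]
-20.0->-10.0 [[0.0034, 0, -0.0011, 0], [0.0069, 0, -0.0021, 0], [0.0104, 0, -0.0028, 0]]
```

>>> play_rows:
  targets:
    - [[0.0036, 0, -0.0005, 0], [0.0072, 0, -0.0008, 0], [0.0108, 0, -0.0009, 0]]

```text
t: 20.45
eef_pos: [0.4756, -0.0724, 0.3257]
ee_rot: [-3.141, 0.002, -1.442]
force: [-1.8, 9.0, 0.3]
width: 0.0238
```

```bash
python3 log.py
```

```text
t 20.45 phi -0.9 r 61.7 dx 1.7 F(x,y,z) [-0.62  9.18  0.34] M 3.662 T -1.637 T2 0.566 w 23.8
```

>>> play_rows:
  targets:
    - [[0.0036, 0, 0.0001, 0], [0.0072, 0, 0.0004, 0], [0.0108, 0, 0.0009, 0]]

```text
t: 20.82
eef_pos: [0.4769, -0.0831, 0.3248]
ee_rot: [-3.142, 0.002, -1.442]
force: [-1.9, 8.9, 1.4]
width: 0.0242
```

```bash
python3 log.py
```

```text
t 20.82 phi 9.2 r 61.6 dx 1.6 F(x,y,z) [-0.73  9.05  1.44] M 3.756 T -1.751 T2 0.564 w 24.2
```

>>> play_rows:
  targets:
    - [[0.0035, 0, 0.0007, 0], [0.007, 0, 0.0017, 0], [0.0104, 0, 0.0028, 0]]

```text
t: 21.2
eef_pos: [0.4783, -0.0934, 0.3221]
ee_rot: [-3.141, 0.002, -1.442]
force: [-2.5, 10.4, 1.7]
width: 0.024
```

```bash
python3 log.py
```

```text
t 21.20 phi 19.2 r 61.5 dx 1.7 F(x,y,z) [-1.19 10.63  1.67] M 3.804 T -1.461 T2 0.652 w 24.0
```

>>> play_rows:
  targets:
    - [[0.0034, 0, 0.0013, 0], [0.0066, 0, 0.0029, 0], [0.0098, 0, 0.0046, 0]]

```text
t: 21.58
eef_pos: [0.4795, -0.1033, 0.3177]
ee_rot: [-3.142, 0.002, -1.442]
force: [-3.1, 9.2, 4.9]
width: 0.0237
```

```bash
python3 log.py
```

```text
t 21.57 phi 29.4 r 61.6 dx 1.6 F(x,y,z) [-1.94  9.52  4.88] M 3.625 T -1.451 T2 0.658 w 23.7
```

>>> play_rows:
  targets:
    - [[-0.0032, 0, -0.0017, 0], [-0.0064, 0, -0.0032, 0], [-0.0098, 0, -0.0046, 0]]

```text
t: 21.95
eef_pos: [0.4784, -0.0944, 0.3223]
ee_rot: [3.141, -0.001, -1.442]
force: [2.7, -3.3, -4.0]
width: 0.0238
```

```bash
python3 log.py
```

```text
t 21.95 phi 20.4 r 62.2 dx 1.7 F(x,y,z) [ 2.29 -3.6  -4.01] M -1.431 T 0.561 T2 -0.297 w 23.8
```

>>> play_rows:
  targets:
    - [[-0.0034, 0, -0.0011, 0], [-0.0069, 0, -0.0021, 0], [-0.0104, 0, -0.0028, 0]]

```text
t: 22.32
eef_pos: [0.4771, -0.084, 0.3254]
ee_rot: [-3.142, -0.001, -1.442]
force: [0.6, -5.0, -0.9]
width: 0.0238
```

```bash
python3 log.py
```

```text
t 22.32 phi 10.4 r 62.5 dx 1.7 F(x,y,z) [ 0.01 -5.06 -0.87] M -2.083 T 0.957 T2 -0.321 w 23.8
```

>>> play_rows:
  targets:
    - [[-0.0036, 0, -0.0005, 0], [-0.0072, 0, -0.0008, 0], [-0.0108, 0, -0.0009, 0]]

```text
t: 22.7
eef_pos: [0.4757, -0.0734, 0.3265]
ee_rot: [-3.141, -0.001, -1.442]
force: [0.3, -6.2, 0.4]
width: 0.0238
```

```bash
python3 log.py
```

```text
t 22.70 phi 0.5 r 62.5 dx 1.7 F(x,y,z) [-0.45 -6.21  0.41] M -2.303 T 0.929 T2 -0.388 w 23.8
```

>>> play_rows:
  targets:
    - [[-0.0036, 0, 0.0001, 0], [-0.0072, 0, 0.0004, 0], [-0.0108, 0, 0.0009, 0]]

```text
t: 23.08
eef_pos: [0.4743, -0.0627, 0.3257]
ee_rot: [-3.141, -0.001, -1.442]
force: [0.8, -6.3, 1.4]
width: 0.0239
```

```bash
python3 log.py
```

```text
t 23.07 phi -9.4 r 62.5 dx 1.6 F(x,y,z) [-0.01 -6.35  1.39] M -2.462 T 1.046 T2 -0.406 w 23.9
```

>>> play_rows:
  targets:
    - [[-0.0035, 0, 0.0007, 0], [-0.007, 0, 0.0017, 0], [-0.0104, 0, 0.0028, 0]]

```text
t: 23.45
eef_pos: [0.473, -0.0525, 0.323]
ee_rot: [-3.141, -0.001, -1.441]
force: [-0.7, -7.4, 2.3]
width: 0.0239
```

```bash
python3 log.py
```

```text
t 23.45 phi -19.2 r 62.5 dx 1.7 F(x,y,z) [-1.62 -7.27  2.27] M -2.475 T 0.844 T2 -0.476 w 23.9
```

>>> play_rows:
  targets:
    - [[-0.0034, 0, 0.0013, 0], [-0.0066, 0, 0.0029, 0], [-0.0098, 0, 0.0046, 0]]

```text
t: 23.82
eef_pos: [0.4717, -0.0427, 0.3186]
ee_rot: [-3.141, -0.001, -1.441]
force: [-0.1, -6.4, 5.1]
width: 0.0236
```

```bash
python3 log.py
```

```text
t 23.82 phi -29.1 r 62.4 dx 1.7 F(x,y,z) [-0.96 -6.35  5.07] M -2.427 T 0.916 T2 -0.500 w 23.6
```

>>> play_rows:
  targets:
    - [[-0.0031, 0, 0.0019, 0], [-0.006, 0, 0.004, 0], [-0.0089, 0, 0.0062, 0]]

```text
t: 24.2
eef_pos: [0.4706, -0.0339, 0.3124]
ee_rot: [-3.141, -0.001, -1.441]
force: [-0.5, -7.1, 5.1]
width: 0.0237
```

```bash
python3 log.py
```

```text
t 24.20 phi -39.0 r 62.3 dx 1.7 F(x,y,z) [-1.36 -6.94  5.09] M -2.361 T 0.721 T2 -0.536 w 23.7
```

>>> play_rows:
  targets:
    - [[-0.0027, 0, 0.0024, 0], [-0.0052, 0, 0.0049, 0], [-0.0076, 0, 0.0076, 0]]

```text
t: 24.58
eef_pos: [0.4696, -0.0263, 0.3049]
ee_rot: [-3.141, -0.001, -1.441]
force: [-0.6, -4.0, 6.2]
width: 0.0242
```

```bash
python3 log.py
```

```text
t 24.57 phi -49.0 r 62.3 dx 1.7 F(x,y,z) [-1.1  -3.93  6.15] M -1.909 T 0.834 T2 -0.449 w 24.2
```

>>> play_rows:
  targets:
    - [[-0.0022, 0, 0.0028, 0], [-0.0043, 0, 0.0058, 0], [-0.0062, 0, 0.0089, 0]]

```text
t: 24.95
eef_pos: [0.4688, -0.0201, 0.296]
ee_rot: [-3.141, -0.001, -1.441]
force: [-1.5, -3.2, 8.1]
width: 0.0237
```

```bash
python3 log.py
```

```text
t 24.95 phi -59.0 r 62.2 dx 1.7 F(x,y,z) [-1.88 -3.    8.07] M -1.414 T 0.410 T2 -0.526 w 23.7
```

```bash
echo "[(5.9,8,0,1,0),(8.1,12.5,0,-1,0),(14.3,18.7,-118.2,-1,1),(20.3,21.7,-166.9,1,2),(21.8,25.2,-166.9,-1,2)]">segs.txt; python3 fit2.py
```

```text
A 0.192 alpha0 15.9 +- 7.1 ey ez D [-2.000e-04  6.000e-04  7.006e-01  6.423e-01  4.675e-01]
[-0.02 -0.09  0.01  0.08  0.01 -0.02  0.09 -0.06  0.03 -0.07 -0.03 -0.03
  0.05 -0.04  0.03 -0.02  0.01  0.02  0.06 -0.02  0.01 -0.01 -0.01  0.04
 -0.01  0.01 -0.03 -0.04 -0.03  0.06 -0.    0.03 -0.03 -0.02 -0.03 -0.03
  0.01 -0.    0.04  0.03  0.03 -0.08 -0.04]
```

>>> play_rows:
  targets:
    - [[0.0019, 0, -0.0031, 0], [0.004, 0, -0.006, 0], [0.0062, 0, -0.0089, 0]]

```text
t: 25.32
eef_pos: [0.4696, -0.0259, 0.3039]
ee_rot: [-3.142, 0.001, -1.442]
force: [1.2, 4.3, -5.2]
width: 0.0237
```

```bash
python3 log.py
```

```text
t 25.32 phi -50.0 r 62.2 dx 1.6 F(x,y,z) [ 1.78  4.08 -5.21] M 1.79 T -0.731 T2 0.411 w 23.7
```

>>> play_rows:
  targets:
    - [[0.0024, 0, -0.0027, 0], [0.0049, 0, -0.0052, 0], [0.0076, 0, -0.0076, 0]]

```text
t: 25.7
eef_pos: [0.4706, -0.0337, 0.3116]
ee_rot: [-3.141, 0.001, -1.442]
force: [-0.1, 4.4, -5.5]
width: 0.0238
```

```bash
python3 log.py
```

```text
t 25.70 phi -39.9 r 62.0 dx 1.7 F(x,y,z) [ 0.5   4.39 -5.54] M 1.991 T -0.864 T2 0.429 w 23.8
```

>>> play_rows:
  targets:
    - [[0.0028, 0, -0.0022, 0], [0.0058, 0, -0.0043, 0], [0.0089, 0, -0.0062, 0]]

```text
t: 26.08
eef_pos: [0.4717, -0.0424, 0.3177]
ee_rot: [-3.141, 0.001, -1.442]
force: [1.3, 5.0, -4.5]
width: 0.0239
```

```bash
python3 log.py
```

```text
t 26.07 phi -30.0 r 62.0 dx 1.7 F(x,y,z) [ 1.96  4.79 -4.51] M 2.399 T -1.242 T2 0.397 w 23.9
```

>>> play_rows:
  targets:
    - [[0.0032, 0, -0.0017, 0], [0.0064, 0, -0.0032, 0], [0.0098, 0, -0.0046, 0]]

```text
t: 26.45
eef_pos: [0.4729, -0.052, 0.3223]
ee_rot: [-3.141, 0.001, -1.442]
force: [0.6, 7.5, -4.3]
width: 0.0234
```

```bash
python3 log.py
```

```text
t 26.45 phi -20.1 r 62.1 dx 1.7 F(x,y,z) [ 1.52  7.36 -4.34] M 2.689 T -0.997 T2 0.522 w 23.4
```

>>> play_rows:
  targets:
    - [[0.0034, 0, -0.0011, 0], [0.0069, 0, -0.0021, 0], [0.0104, 0, -0.0028, 0]]

```text
t: 26.82
eef_pos: [0.4742, -0.0622, 0.3251]
ee_rot: [-3.141, 0.001, -1.442]
force: [-0.1, 8.7, -2.4]
width: 0.024
```

```bash
python3 log.py
```

```text
t 26.82 phi -10.3 r 62.1 dx 1.6 F(x,y,z) [ 0.98  8.62 -2.45] M 3.236 T -1.313 T2 0.554 w 24.0
```

>>> play_rows:
  targets:
    - [[0.0036, 0, -0.0005, 0], [0.0072, 0, -0.0008, 0], [0.0108, 0, -0.0009, 0]]

```text
t: 27.2
eef_pos: [0.4756, -0.0729, 0.3261]
ee_rot: [-3.141, 0.002, -1.442]
force: [-0.5, 9.6, -1.9]
width: 0.024
```

```bash
python3 log.py
```

```text
t 27.20 phi -0.3 r 62.1 dx 1.7 F(x,y,z) [ 0.68  9.61 -1.87] M 3.56 T -1.435 T2 0.598 w 24.0
```

>>> play_rows:
  targets:
    - [[0.0036, 0, 0.0001, 0], [0.0072, 0, 0.0004, 0], [0.0108, 0, 0.0009, 0]]

```text
t: 27.58
eef_pos: [0.4769, -0.0836, 0.3253]
ee_rot: [-3.141, 0.002, -1.442]
force: [-2.0, 8.9, -0.6]
width: 0.0239
```

```bash
python3 log.py
```

```text
t 27.57 phi 9.6 r 62.2 dx 1.6 F(x,y,z) [-0.82  9.06 -0.63] M 3.791 T -1.802 T2 0.549 w 23.9
```

>>> play_rows:
  targets:
    - [[0.0035, 0, 0.0007, 0], [0.007, 0, 0.0017, 0], [0.0104, 0, 0.0028, 0]]

```text
t: 27.95
eef_pos: [0.4783, -0.0939, 0.3227]
ee_rot: [-3.141, 0.001, -1.442]
force: [-2.7, 9.4, 1.6]
width: 0.0237
```

```bash
python3 log.py
```

```text
t 27.95 phi 19.6 r 62.3 dx 1.6 F(x,y,z) [-1.48  9.66  1.58] M 3.871 T -1.734 T2 0.600 w 23.7
```

>>> play_rows:
  targets:
    - [[0.0034, 0, 0.0013, 0], [0.0066, 0, 0.0029, 0], [0.0098, 0, 0.0046, 0]]

```text
t: 28.32
eef_pos: [0.4796, -0.1037, 0.3183]
ee_rot: [-3.141, 0.001, -1.442]
force: [-2.5, 8.5, 3.1]
width: 0.0237
```

```bash
python3 log.py;  echo "[(5.9,8,0,1,0),(8.1,12.5,0,-1,0),(14.3,18.7,-118.2,-1,1),(20.3,21.7,-166.9,1,2),(21.8,25.2,-166.9,-1,2),(25.2,28.5,-166.9,1,2)]">segs.txt; python3 fit2.py;  echo "[(20.3,21.7,-166.9,1,0),(21.8,25.2,-166.9,-1,0),(25.2,28.5,-166.9,1,0)]">segs.txt; python3 fit2.py
```

```text
t 28.32 phi 29.6 r 62.4 dx 1.7 F(x,y,z) [-1.39  8.76  3.14] M 3.707 T -1.741 T2 0.572 w 23.7
A 0.184 alpha0 16.2 +- 6.3 ey ez D [-1.000e-04  8.000e-04  6.965e-01  6.349e-01  4.628e-01]
[-0.02 -0.09  0.01  0.09  0.01 -0.01  0.1  -0.05  0.04 -0.06 -0.02 -0.02
  0.05 -0.04  0.03 -0.02  0.01  0.02  0.06 -0.02  0.01 -0.01 -0.01  0.04
 -0.01  0.01 -0.03 -0.04 -0.03  0.07 -0.01  0.02 -0.04 -0.03 -0.03 -0.03
  0.01  0.    0.04  0.03  0.04 -0.08 -0.03 -0.01  0.    0.07 -0.02 -0.02
 -0.04  0.04  0.01  0.06]
A 0.186 alpha0 16.6 +- 8.7 ey ez D [1.000e-04 7.000e-04 4.629e-01]
[-0.01  0.02 -0.04 -0.03 -0.03 -0.03  0.01  0.    0.04  0.03  0.04 -0.08
 -0.03 -0.01  0.    0.07 -0.02 -0.02 -0.04  0.04  0.01  0.06]
```

```bash
cat > fit3.py <<'E'
from fit import *
import sys
segs=eval(open("segs.txt").read()); D=[]
for a,b,off,d,kk in segs:
    for r in load(a,b): D.append([*r,off,d,kk])
D=np.array(D); t,ph,gy,gz,Fy,Fz,M,Fx,off,dr,k=D.T; k=k.astype(int); n=k.max()+1; th=ph+np.radians(off); I=np.eye(n)[k]
A=np.c_[Fy,Fz,I*dr[:,None],np.ones_like(t)]; s=np.linalg.lstsq(A,M,rcond=None)[0]; print("M=",s.round(3),"rms",np.std(M-A@s).round(3))
FyM=(M-A[:,1:]@s[1:])/s[0]
for nm,F in (("Fy",Fy),("FyM",FyM),("mean",(Fy+FyM)/2)):
    T=-(gy*Fz-gz*F); B=np.c_[I*dr[:,None],-np.sin(th),-np.cos(th)]
    for extra in (0,1):
        X=np.c_[B,-Fz] if extra else B
        c,_,_,_=np.linalg.lstsq(X,T,rcond=None); e=T-X@c; sd=e.std()*np.sqrt(np.linalg.inv(X.T@X).diagonal())
        p,q=c[n:n+2]; Am=np.hypot(p,q); print(nm,"A %.3f alpha0 %.1f+-%.1f"%(Am,np.degrees(np.arctan2(q,p)),np.degrees(np.hypot(sd[n]*q,sd[n+1]*p)/Am**2)),"D",c[:n].round(3),"ey",c[n+2:].round(4),"rms",e.std().round(3))
E
python3 fit3.py;  echo "[(5.9,8,0,1,0),(8.1,12.5,0,-1,0),(14.3,18.7,-118.2,-1,1),(20.3,21.7,-166.9,1,2),(21.8,25.2,-166.9,-1,2),(25.2,28.5,-166.9,1,2)]">segs.txt; python3 fit3.py
```

```text
M= [0.296 0.012 0.69  0.161] rms 0.174
Fy A 0.186 alpha0 16.8+-3.1 D [0.465] ey [] rms 0.036
Fy A 0.185 alpha0 16.7+-3.1 D [0.466] ey [-0.0006] rms 0.036
FyM A 0.213 alpha0 14.8+-1.7 D [0.461] ey [] rms 0.024
FyM A 0.213 alpha0 14.7+-1.8 D [0.462] ey [-0.0005] rms 0.024
mean A 0.199 alpha0 15.7+-2.1 D [0.463] ey [] rms 0.027
mean A 0.199 alpha0 15.6+-2.1 D [0.464] ey [-0.0006] rms 0.027
M= [0.345 0.002 0.636 0.402 0.343 0.077] rms 0.208
Fy A 0.192 alpha0 15.7+-2.3 D [0.706 0.649 0.464] ey [] rms 0.04
Fy A 0.190 alpha0 15.7+-2.4 D [0.705 0.649 0.465] ey [-0.0005] rms 0.04
FyM A 0.202 alpha0 16.8+-1.0 D [0.708 0.66  0.461] ey [] rms 0.019
FyM A 0.201 alpha0 16.8+-1.1 D [0.708 0.659 0.462] ey [-0.0003] rms 0.019
mean A 0.197 alpha0 16.2+-1.6 D [0.707 0.654 0.463] ey [] rms 0.027
mean A 0.195 alpha0 16.3+-1.6 D [0.706 0.654 0.464] ey [-0.0004] rms 0.027
```

```bash
python3 arc.py 30 -30 -20 5
```

```text
30.0->10.0 [[-0.0038, 0, -0.002, 0], [-0.0078, 0, -0.0038, 0], [-0.0118, 0, -0.0053, 0], [-0.016, 0, -0.0065, 0], [-0.0202, 0, -0.0074, 0]]
10.0->-10.0 [[-0.0043, 0, -0.0006, 0], [-0.0086, 0, -0.0009, 0], [-0.0129, 0, -0.0009, 0], [-0.0172, 0, -0.0006, 0], [-0.0215, 0, 0.0, 0]]
-10.0->-30.0 [[-0.0042, 0, 0.0009, 0], [-0.0084, 0, 0.0021, 0], [-0.0125, 0, 0.0036, 0], [-0.0164, 0, 0.0053, 0], [-0.0202, 0, 0.0074, 0]]
```

>>> play_rows:
  targets:
    - [[-0.0038, 0, -0.002, 0], [-0.0078, 0, -0.0038, 0], [-0.0118, 0, -0.0053, 0], [-0.016, 0, -0.0065, 0], [-0.0202, 0, -0.0074, 0]]

```text
t: 28.95
eef_pos: [0.4771, -0.0843, 0.3257]
ee_rot: [3.142, -0.001, -1.441]
force: [1.0, -6.0, -0.2]
width: 0.0241
```

```bash
python3 log.py
```

```text
t 28.95 phi 10.6 r 62.8 dx 1.6 F(x,y,z) [ 0.24 -6.05 -0.2 ] M -2.145 T 0.806 T2 -0.376 w 24.1
```

>>> play_rows:
  targets:
    - [[-0.0043, 0, -0.0006, 0], [-0.0086, 0, -0.0009, 0], [-0.0129, 0, -0.0009, 0], [-0.0172, 0, -0.0006, 0], [-0.0215, 0, 0, 0]]

```text
t: 29.58
eef_pos: [0.4744, -0.0631, 0.326]
ee_rot: [-3.141, -0.002, -1.441]
force: [-0.2, -6.5, 2.8]
width: 0.0237
```

```bash
python3 log.py
```

```text
t 29.57 phi -8.9 r 62.7 dx 1.7 F(x,y,z) [-1.05 -6.41  2.84] M -2.46 T 1.014 T2 -0.425 w 23.7
```

>>> play_rows:
  targets:
    - [[-0.0042, 0, 0.0009, 0], [-0.0084, 0, 0.0021, 0], [-0.0125, 0, 0.0036, 0], [-0.0164, 0, 0.0053, 0], [-0.0202, 0, 0.0074, 0]]

```text
t: 30.2
eef_pos: [0.4717, -0.0431, 0.3188]
ee_rot: [-3.141, -0.002, -1.441]
force: [-0.5, -6.1, 4.8]
width: 0.0239
```

```bash
python3 log.py;  echo "[(5.9,8,0,1,0),(8.1,12.5,0,-1,0),(14.3,18.7,-118.2,-1,1),(20.3,21.7,-166.9,1,2),(21.8,25.2,-166.9,-1,2),(25.2,28.5,-166.9,1,2),(28.6,30.5,-166.9,-1,2)]">segs.txt; python3 fit3.py
```

```text
t 30.20 phi -28.6 r 62.4 dx 1.6 F(x,y,z) [-1.32 -6.02  4.82] M -2.213 T 0.781 T2 -0.474 w 23.9
M= [0.345 0.002 0.637 0.409 0.327 0.086] rms 0.205
Fy A 0.190 alpha0 15.3+-2.2 D [0.706 0.647 0.467] ey [] rms 0.039
Fy A 0.188 alpha0 15.3+-2.3 D [0.705 0.647 0.468] ey [-0.0005] rms 0.039
FyM A 0.201 alpha0 16.4+-1.0 D [0.708 0.659 0.465] ey [] rms 0.019
FyM A 0.200 alpha0 16.4+-1.0 D [0.708 0.658 0.466] ey [-0.0003] rms 0.019
mean A 0.195 alpha0 15.8+-1.5 D [0.707 0.653 0.466] ey [] rms 0.027
mean A 0.194 alpha0 15.9+-1.5 D [0.707 0.652 0.467] ey [-0.0004] rms 0.027
```

>>> play_rows:
  targets:
    - [[0, 0, 0, 0], [0, 0, 0, 0], [0, 0, 0, 0], [0, 0, 0, 0], [0, 0, 0, 0]]
  grip: 255
  newtons: 30

```text
t: 30.82
eef_pos: [0.4717, -0.0429, 0.3186]
ee_rot: [-3.141, -0.001, -1.441]
force: [-2.1, -3.9, 6.3]
width: 0.0239
```

```bash
python3 log.py; python3 - <<'E'
from h import *
ims=[]
for c in ("side","top"):
    p,d=cams.grab_frame(c); ims.append(p[150:430,150:550,::-1])
    for q in ("screwdriver","marker","sieve","mug"): print(c,q,[(np.round(r["xyz"],3).tolist(),round(r["score"],2)) for r in finder.find_in(c,q)[:1]])
cv2.imwrite("pics/end.png",np.hstack(ims))
E
python3 log.py
```

```text
t 30.82 phi -29.0 r 62.4 dx 1.7 F(x,y,z) [-2.54 -3.61  6.32] M -1.444 T 0.482 T2 -0.388 w 23.9
side screwdriver [([0.359, -0.182, 0.008], 0.64)]
side marker [([0.346, 0.16, 0.008], 0.39)]
side sieve [([0.36, -0.184, 0.01], 0.17)]
side mug [([0.692, -0.294, 0.064], 0.87)]
top screwdriver [([0.362, -0.184, 0.01], 0.53)]
top marker []
top sieve [([0.492, 0.313, 0.006], 0.67)]
top mug [([0.69, -0.293, 0.05], 0.77)]
t 31.32 phi -29.0 r 62.4 dx 1.7 F(x,y,z) [-2.91 -2.53  6.81] M -1.437 T 0.690 T2 -0.344 w 23.9
```

View pics/end.png

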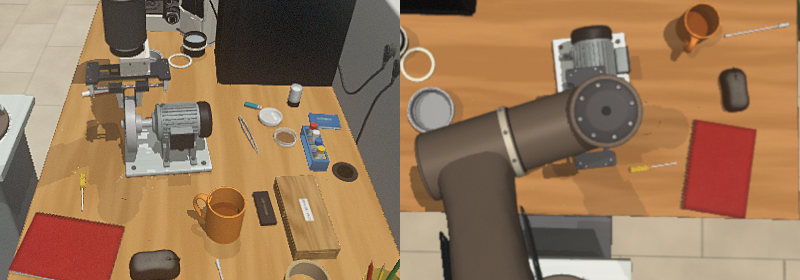

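The final view shows the gripper pinching the rim of the drum (crop pixel about (130,95)). The screwdriver (82,190), mug (222,213) and sieve (430,110) are where they were. The heavy-side fit puts the weight within about 0.3° of straight down, so I'm handing in.

```bash
python3 -c "
from station import job_done
print(job_done())"
```

```text
the job is handed in; nothing more can be done
None
```

The heavy side of the drum is now straight down, and the gripper is holding the drum still there with 30 N. The grip is about 29° to the drive's +y side of the top, so the pads are about 30 mm clear of the spot to mark. The gripper's body does overhang the top, though.

- **Finding the heavy side:** I turned the drum both ways through the top region, then on through the side and both ways through the bottom region. The fitted pull was about 0.20 N m, within the range you gave. The bottom passes alone gave nearly the same weight angle (14.7–16.8°) as all passes together (15.3–16.8°), so the drum doesn't seem to have slipped in the jaws.
- **Final position:** the weight comes out within about 0.5° of straight down, with a fit uncertainty of about 2°. This rests on gripper tracking and the force fit. I never saw the black index dot, because no camera view I took showed the drum's front face.
- **Holding still:** the drum angle did not change over the last 0.5 s of checks. The arm still pushes lightly on the drum (about 0.35 N m), which drag and grip hold.
- **Other objects:** the screwdriver and mug were found in their original places. The sieve was found by the top camera within about 7 mm of its first reading; the side camera's reading was a poor match. The marker was hidden from the top camera by the arm, and the side camera put it about 2 cm from its first reading at a low score of 0.39. That makes its check inconclusive, but the arm never came down near it.
- **Moment readings:** the moment sensor didn't match the TCP as its reference point, so I used it only through a fitted lever. Force alone gave nearly the same angle (15.3° against 16.4°).
- **Time:** the job took about 31 s of the 72 s allowed.

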